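Loosen the child-resistant cap of the short thinner bottle

TASK

The model maker needs glue thinner: loosen the child-resistant cap of the shorter of the two amber bottles by pressing it down and, keeping it pressed, turning it a quarter turn anticlockwise as seen from above, then let go of it. Leave the taller bottle closed.

Things in the scene. Friction and masses are not known exactly. Their poses are not given: they have to be found in the camera images.
- short_cap_top (a point): centre of the flat top of the shorter amber bottle's cap: white, ribbed, round, 40 mm across, 28 mm high, top 138 mm above the table, gripped round its side at any yaw. z up; x, along a raised rib on the top, turns with the cap. Neck 32 mm wide, shoulder below 90 mm, bottle 72 mm wide, clamped in a fixed 100 mm square holder. Either bottle may be on the left, axes 200 mm or more apart.
- short_thread (a joint): threaded liner in that cap (rad): 0 tight, grows anticlockwise from above, stop at 1.9, stiff (0.12 N m), stays where left. The cap shell is sprung: 7 mm down to a firm stop, 3 N to start, 11 N at the bottom. Not pressed it only ratchets idly. Held 3 mm or more down (best 4 to 7) its teeth catch within 24 degrees of turning, then carry the liner. Let go, it springs up.
- tall_cap_top (a point): centre of the flat top of the taller amber bottle's cap, a bystander. The cap is the same and works the same, but its top is 203 mm above the table; the bottle is 60 mm wide and clamped in a like fixed holder. z up, x turns with the cap.
- tall_thread (a joint): threaded liner inside the taller bottle's cap (rad): 0 tight, grows anticlockwise from above; to be left at 0.

How it is judged (in metres and radians):
At the end, for the whole second after the job is handed in: The shorter bottle's liner has been unscrewed by more than 0.7 rad (40 degrees) and is at rest; the taller bottle's liner is still within 0.1 rad of tight (value of joint short_thread above 0.7 rad and velocity of joint short_thread below 0.05 rad/s and value of joint tall_thread below 0.1 rad); the robot touches nothing.
It fails at once if the taller bottle's liner is turned by 0.1 rad or more (value of joint tall_thread above 0.1 rad).
It also fails if it takes over 35 s, if anything falls off the work surface, if the arm or the gripper's body presses on something with over 40 N, if the wrist force passes 120 N, or if a joint passes its speed limit or range.

ROBOT

A 6-joint arm with a two-finger parallel gripper is mounted at the origin on the work surface. World frame = base frame: x ahead of the robot, y to its left, z up, the work surface at z = 0. Lengths are in m, angles in degrees, forces in N, time in s.
With the tool pointing down it reaches from about 0.275 to 0.75 m from the base axis. Payload 10.2 kg.
Tool frame: the origin (TCP) lies between the finger pads; the fingertips stand robot.tip_extent ahead of it and the grasp point (between the pads) lies 8 mm behind it (robot.tip_extent is the distance from the TCP to the fingertips, in m); y points along the fingers, x is the direction in which the jaws open and shut, and the axes are right-handed (so a half turn about y gives the same grasp; the last joint's range is limited). The gripper opens to 85 mm and grips with 20 to 120 N. Pads are 22 mm wide; open, the fingers measure 114 mm over their backs; the gripper's body (76 mm by 85 mm) begins 54 mm behind the grasp point. The pads swing forward as they close: fully open they stand 13 mm farther back than shut.
Start: joints at [-88.029, 17.928, 85.812, -0, 76.261, -12.8], TCP at [0.134, -0.508, 0.242] pointing down, gripper open.
Joint ranges: [-168.41, 168.41], [-55.51, 124.54], [10.69, 146.95], [-70.63, 250.63], [1, 178], [-165.06, 165.06]. Speed limits (degrees/s): [136.94, 136.94, 172.46, 180, 180, 180].

INTERFACE

Orientations are given as [roll, pitch, yaw] about the fixed x, y, z axes, in that order (R = Rz(yaw) Ry(pitch) Rx(roll)).
In Python, from cell import robot gives the robot as it stands. The module is installed in compiled form; this text tells all that it offers.
- The arm moves only by the tool play_rows, never from a script. Its argument "rows" is a list of rows, each a list of 7 numbers: the shift along the tool's x, y, z in cm, then the turn, a rotation vector about the tool's x, y, z in rad, then the closure, from 0 (fully open) to 1 (shut). In form: [[x, y, z, rx, ry, rz, gripper], ...]. A call has 1 to 10 rows; each row is the pose to reach, as a shift and turn from the pose commanded when the call began, along the tool's axes at that moment; what a row does not reach only later rows make up. A row lasts 1/10 s, in which the tool goes at most 50 mm and 8.59 degrees, less where a joint would pass 70% of its speed; a pose out of reach is approached as far as the arm can. A call with a gripper value outside its range is refused whole. The fingers move at their own pace and stop on an object; "force" is the grip in N (left out, the last holds). Time passes only in rows, so rows that repeat a pose let the fingers close. It gives the time, the measured TCP pose, the force and the opening at its end, in the units of the state.
- robot.state(): the state, without advancing time (a new reading comes with each control period).
- robot.camera(name): name is "scene" or "top" or "wrist"; returns a dict with "image" (420x560x3 uint8, blue, green, red), "fov_y" (degrees; the focal length in pixels is half the picture's height over the tangent of half this angle, whatever the lens; pixels are square), "cx", "cy" (the principal point, pixels), "k1" (the pictures are not rectified: a ray, as slopes to the right and down, at radius r is drawn at 1 + k1 r^2 times it, then the intrinsics apply), "R" (3x3) and "t" (3): a world point X has camera coordinates R X + t. Camera axes: x right, y down, z forward; pixel columns grow to the right and rows downward; lengths in m; the calibration is good to about 2 mm. A picture is of the moment at which its call begins. There is no depth.
- robot.job_done(): hands the job in, once; it reports no verdict.
The state is a dict: "time": time; "joint_pos": joint angles; "qd": joint speeds; "joint_efforts": joint torques, N m; "ee_pos": TCP position; "tool_rot": TCP orientation; "contact_force": force on the tool from outside, world axes, zero at the start; "moment": the same for the moment, N m; "grip_width": opening from 0.0 (shut) to 1.0 (fully open).
Only numpy, scipy, OpenCV 4.12 (cv2) and the standard library are available. Lean on these libraries where they do the work, as an engineer would, in place of code of your own. Each camera call takes 0.05 s, during which the arm holds its last target.

## Working session

There is one attempt and no reset: what is moved stays moved. The work goes in short steps, Python scripts to look and compute and a tool call to move; the robot and the scene stay as the last step left them, time stands still between calls to the robot, and variables do not carry over. Pictures are saved under pics/ and viewed, and the job is handed in when it is done.

Besides the shell and the picture viewer there is one more tool, called after "Call:" as a command line: name --pt "numbers of a row" for each row, then --argument value for the rest. play_rows: Moves the arm, as the interface text tells. Its arguments: {"type":"object","properties":{"rows":{"type":"array"},"force":{"type":"number"}},"required":["rows"]}

```bash
mkdir -p pics
python3 - <<'E'
from cell import robot
import cv2,pickle
d={}
for n in ("scene","top"):
    c=robot.camera(n); d[n]=c; cv2.imwrite(f"pics/{n}0.png",c["image"]); print(n,c["fov_y"],c["cx"],c["cy"],c["k1"],c["R"],c["t"])
pickle.dump(d,open("cams.pkl","wb"))
print(robot.state(),robot.tip_extent)
E
```

```text
scene 48.9484685688346 275.6557600454411 216.11286128446622 -0.05186628881493627 [[-0.02243076  0.99974433  0.00285174]
 [ 0.66967368  0.01714297 -0.74245759]
 [-0.74231666 -0.01474415 -0.669887  ]] [ 0.02001452 -0.25628516  1.38807702]
top 45.068917394727606 275.41341542954325 199.82774438519485 0.042711799444211745 [[-0.02905453 -0.99957642 -0.00167991]
 [-0.98743892  0.02896277 -0.15532395]
 [ 0.15530682 -0.00285406 -0.98786216]] [0.02457817 0.56638937 0.91061302]
{'time': 0.1, 'joint_pos': array([-8.80287386e+01,  1.79572895e+01,  8.58500272e+01,  2.01494906e-04,
        7.62570161e+01, -1.28000424e+01]), 'qd': array([ 0.0147899 , -0.03063515, -0.0310188 , -0.04928886, -0.07412993,
       -0.02547665]), 'joint_efforts': array([ 5.24308169e-03, -4.12892783e+01, -2.60143322e+01, -7.24449774e-05,
        2.99991982e-03,  1.48962528e-05]), 'ee_pos': array([ 0.13383523, -0.50744479,  0.24178045]), 'tool_rot': array([-8.99855563e+01,  6.26906254e-02, -7.52287364e+01]), 'contact_force': array([-0.06447654, -0.35993648, -0.27811526]), 'moment': array([-0.05956401, -0.0185427 , -0.02263144]), 'grip_width': 1.001901765542199} 0.011
```

View pics/scene0.png

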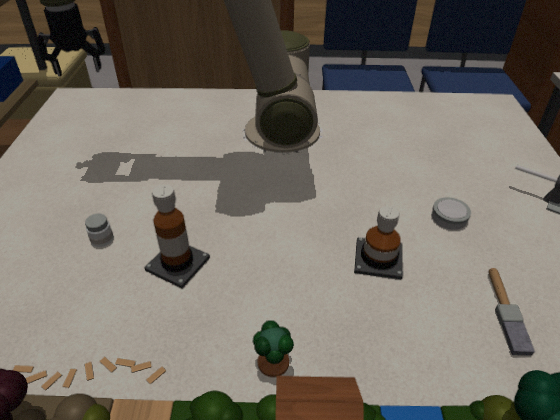

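View pics/top0.png

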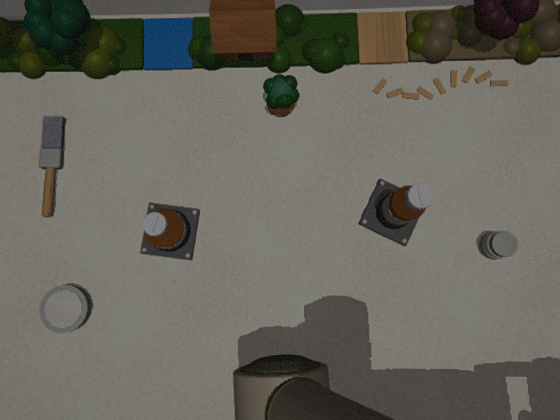

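The shorter bottle is on the right in scene (cap near (388,215)) and on the left in top (cap near (155,223)). The taller one has its cap at (163,195) in scene and (420,196) in top.

```bash
cat > h.py <<'E'
import numpy as np,cv2,pickle
def K(c):
    f=210/np.tan(np.radians(c["fov_y"]/2)); return np.array([[f,0,c["cx"]],[0,f,c["cy"]],[0,0,1.]])
def ray(c,p):
    n=cv2.undistortPoints(np.array([[p]],float),K(c),np.array([c["k1"],0,0,0.]),).ravel()
    R=np.array(c["R"]);t=np.array(c["t"]); return -R.T@t, R.T@np.array([n[0],n[1],1])
def onz(c,p,z):
    o,d=ray(c,p); return o+d*(z-o[2])/d[2]
def proj(c,X):
    r=cv2.Rodrigues(np.array(c["R"]))[0]
    return cv2.projectPoints(np.array([X],float),r,np.array(c["t"]),K(c),np.array([c["k1"],0,0,0.]))[0].ravel()
E
python3 - <<'E'
from h import *
d=pickle.load(open("cams.pkl","rb"))
out=[]
for n,ps in (("scene",((388,215),(164,200))),("top",((155,223),(420,196)))):
    im=d[n]["image"]
    for x,y in ps:
        out.append(cv2.resize(im[max(0,y-35):y+35,x-35:x+35],(390,290*390//290),interpolation=cv2.INTER_CUBIC)[:290*390//290])
o=np.vstack([np.hstack(out[:2]),np.hstack(out[2:])]); cv2.imwrite("pics/crop.png",cv2.resize(o,(600,600)))
c=d["top"]
g=c["image"].min(2)
for p in ((155,223),(420,196)): print(g[p[1]-16:p[1]+17:4,p[0]-20:p[0]+21:4])
E
```

```text
[[114 112 116  98 105  49  45  53  50  49  52]
 [118 114 110  88  47  40  19  34  14   9  25]
 [112 115 113 112 126 125 130  60  20   9   7]
 [114 116 116 123 122 127 126 127  35  22  19]
 [120 118 123 126 125 121 123 127  50  15   8]
 [121 115 121 126 127 117 125 128  47  16  20]
 [118 119  93 127 124 127 128  73  43   7  32]
 [117 119  83  22  94  95  56  27  12  17  23]
 [119 120  53  39   7  11  12   7  20  16   7]]
[[115 113 113 110 116 119 117 108 119 110 113]
 [119 117 116 115 115 125 122 117 110 113 108]
 [ 20   5  46 125 126 125 126 119 116 113 110]
 [ 11  23  98 127 129 128 123 124 120 111 112]
 [ 11  39  99 125 125 116 126 126 124 109 114]
 [ 15  44  59 126 127 119 127 121 118 116 115]
 [ 12  15  45  91 125 126 112 127 120 110 117]
 [  7  11  20  46  61  86  55 118 119 116 113]
 [  8   9   7   9  12  25  98 113 116 116 115]]
```

View pics/crop.png

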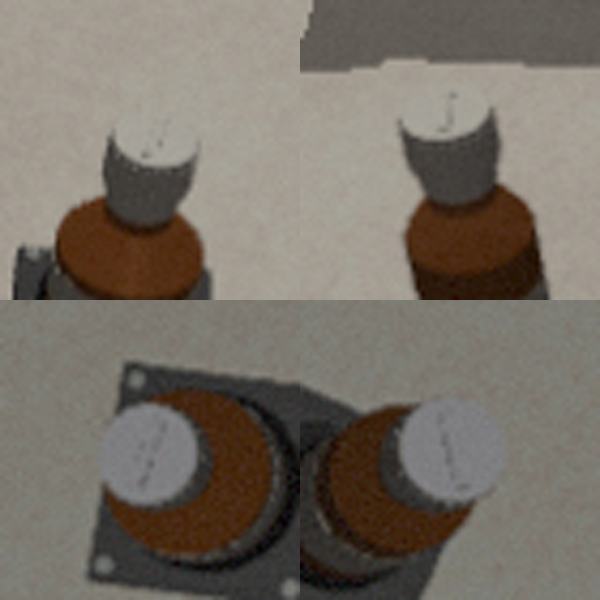

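Run:
```python
from h import *
d=pickle.load(open("cams.pkl","rb"))
def blob(n,x,y,sat=12,mn=95):
    im=cv2.GaussianBlur(d[n]["image"],(3,3),0).astype(int)
    m=((im.max(2)-im.min(2)<sat)&(im.min(2)>mn)).astype(np.uint8)
    m=cv2.morphologyEx(m,cv2.MORPH_OPEN,np.ones((3,3)))
    cs,_=cv2.findContours(m,cv2.RETR_EXTERNAL,cv2.CHAIN_APPROX_NONE)
    b=[c for c in cs if cv2.pointPolygonTest(c,(x,y),False)>=0]
    return cv2.fitEllipse(cv2.convexHull(b[0])) if b else None
print(d["scene"]["image"][212:220:2,380:396:4].tolist()[0], d["scene"]["image"][205,360])
pt={}
for nm,z,s,t in (("short",.138,(388,213),(155,224)),("tall",.203,(165,192),(420,196))):
    for n,p in (("scene",s),("top",t)):
        e=blob(n,*p,sat=14 if n=="top" else 22,mn=95 if n=="top" else 110); print(nm,n,e)
        if e: print("  ray@z",onz(d[n],e[0],z)); pt[nm,n]=e[0]
    if (nm,"scene") in pt and (nm,"top") in pt:
        (a,u),(b,v)=ray(d["scene"],pt[nm,"scene"]),ray(d["top"],pt[nm,"top"])
        s_,*_=np.linalg.lstsq(np.c_[u,-v],b-a,rcond=None); print("  tri",(a+u*s_[0]),(b+v*s_[1]))
print("manual top short",onz(d["top"],(155,224.2),.138))
# holder bases: corner screws approx
print("manual scene short", onz(d["scene"],(353+153/4.286,180+140/4.286),.138))
c=d["top"]
for nm,x in (("short",onz(d["top"],(155,224.2),.138)),): print(proj(d["scene"],x),np.hypot(x[0],x[1]))
```

```text
[[152, 162, 165], [153, 164, 166], [151, 161, 163], [154, 163, 167]] [145 156 161]
short scene ((278.438720703125, 245.815673828125), (347.8088073730469, 802.0863647460938), 90.23236083984375)
  ray@z [ 0.61633495 -0.00152669  0.138     ]
short top ((220.584716796875, 231.03872680664062), (376.620361328125, 1104.8492431640625), 85.60089874267578)
  ray@z [0.501712   0.10204004 0.138     ]
  tri [ 0.52257414 -0.00254675  0.0417785 ] [0.51005306 0.11119669 0.05277356]
tall scene ((278.438720703125, 245.815673828125), (347.8088073730469, 802.0863647460938), 90.23236083984375)
  ray@z [ 0.67967269 -0.00083761  0.203     ]
tall top ((220.584716796875, 231.03872680664062), (376.620361328125, 1104.8492431640625), 85.60089874267578)
  ray@z [0.49535049 0.09505651 0.203     ]
  tri [ 0.52257414 -0.00254675  0.0417785 ] [0.51005306 0.11119669 0.05277356]
manual top short [0.51656856 0.21207623 0.138     ]
manual scene short [0.5200706  0.21410418 0.138     ]
[387.39250478 211.47005351] 0.5584079200407092
```

Run:
```python
from h import *
d=pickle.load(open("cams.pkl","rb"))
im=cv2.GaussianBlur(d["top"]["image"],(3,3),0).astype(int)
for nm,(x,y),z in (("short",(155,224),.138),("tall",(420,196),.203)):
    w=im[y-20:y+20,x-20:x+20]; df=w[...,0]-w[...,2]
    print(w[20,::4].tolist())
    for th in (0,-3,-5):
        m=((df>th)&(w.min(2)>90)).astype(np.uint8); m=cv2.morphologyEx(m,cv2.MORPH_OPEN,np.ones((3,3)))
        n,l,s,c=cv2.connectedComponentsWithStats(m); i=1+np.argmax(s[1:,4])
        cs,_=cv2.findContours((l==i).astype(np.uint8),0,1); p,r=cv2.minEnclosingCircle(cs[0]); e=cv2.fitEllipse(cv2.convexHull(cs[0]))
        q=np.array(e[0])+[x-20,y-20]; print(nm,th,s[i],q,e[1],onz(d["top"],q,z), "diam mm", 2*np.sqrt(s[i,4]/np.pi)/K(d["top"])[0,0]*(d["top"]["R"]@onz(d["top"],q,z)+d["top"]["t"])[2]*1000)
```

```text
[[115, 123, 126], [115, 123, 126], [124, 124, 125], [128, 126, 126], [123, 121, 121], [124, 121, 121], [128, 127, 126], [130, 127, 128], [59, 61, 63], [17, 39, 71]]
short 0 [  9  10  21  21 344] [154.03507996 223.5687027 ] (20.60755729675293, 21.89824867248535) [0.51768555 0.21370193 0.138     ] diam mm 35.31630562784033
short -3 [  9   9  22  23 399] [154.28492737 223.54636765] (22.010238647460938, 22.744096755981445) [0.5177107  0.21328376 0.138     ] diam mm 38.03514590745645
short -5 [  8   9  23  23 413] [154.02583694 223.6111393 ] (22.253124237060547, 23.136001586914062) [0.5176142  0.21371677 0.138     ] diam mm 38.695941253211025
[[14, 34, 60], [34, 41, 48], [93, 96, 97], [128, 126, 126], [130, 127, 127], [120, 117, 118], [128, 126, 126], [129, 127, 127], [124, 125, 126], [113, 122, 125]]
tall 0 [ 10   9  22  22 379] [420.08504295 195.40572357] (21.811649322509766, 22.701168060302734) [ 0.54227616 -0.21804674  0.203     ] diam mm 34.501709195452335
tall -3 [  9   9  24  23 446] [420.0396595  195.44597244] (23.355403900146484, 24.33975601196289) [ 0.5422145  -0.21797159  0.203     ] diam mm 37.426833512320115
tall -5 [  8   8  25  24 477] [420.18746758 195.36629868] (23.808460235595703, 25.003625869750977) [ 0.54233391 -0.21821037  0.203     ] diam mm 38.70662895606338
```

Call:
play_rows --pt "-30 0 27.8 0 0 0 0" --pt "-30 0 27.8 0 0 0 0" --pt "-30 0 27.8 0 0 0 0" --pt "-30 0 27.8 0 0 0 0" --pt "-30 0 27.8 0 0 0 0" --pt "-30 0 27.8 0 0 0 0" --pt "-30 0 27.8 0 0 0 0" --pt "-30 0 27.8 0 0 0 0" --pt "-30 0 27.8 0 0 0 0" --pt "-30 0 27.8 0 0 0 0" --force 80

```text
time: 1.1
ee_pos: [0.3265, -0.1457, 0.2422]
tool_rot: [-90.0, -0.0, -75.0]
contact_force: [-0.5, 0.0, 0.4]
grip_width: 1.0
```

Call:
play_rows --pt "-29.9 0 27.7 0 0 0 0" --pt "-29.9 0 27.7 0 0 0 0" --pt "-29.9 0 27.7 0 0 0 0" --pt "-29.9 0 27.7 0 0 0 0" --pt "-29.9 0 27.7 0 0 0 0" --pt "-29.9 0 27.7 0 0 0 0" --pt "-29.9 0 27.7 0 0 0 0" --pt "-29.9 0 27.7 0 0 0 0" --pt "-29.9 0 27.7 0 0 0 0" --pt "-29.9 0 27.7 0 0 0 0"

```text
time: 2.1
ee_pos: [0.5186, 0.212, 0.2413]
tool_rot: [-90.1, -0.0, -75.2]
contact_force: [-0.6, -0.2, -0.3]
grip_width: 0.999
```

Run:
```python
from cell import robot
import cv2,pickle
d={}
for n in ("wrist","scene"):
    c=robot.camera(n); d[n]=c; cv2.imwrite(f"pics/{n}1.png",c["image"])
pickle.dump(d,open("cams1.pkl","wb"))
s=robot.state(); print({k:s[k] for k in("time","ee_pos","tool_rot","joint_pos","contact_force","grip_width")})
```

```text
{'time': 2.2, 'ee_pos': array([0.51797486, 0.21098533, 0.24205558]), 'tool_rot': array([-9.00476008e+01, -2.17359105e-02, -7.53458920e+01]), 'joint_pos': array([ 1.01721067e+01,  2.23140990e+01,  7.97138093e+01, -2.59547348e-02,
        7.80178495e+01,  8.55234062e+01]), 'contact_force': array([-0.32879237,  0.22080834, -0.01581276]), 'grip_width': 1.0018504514941344}
```

View pics/wrist1.png

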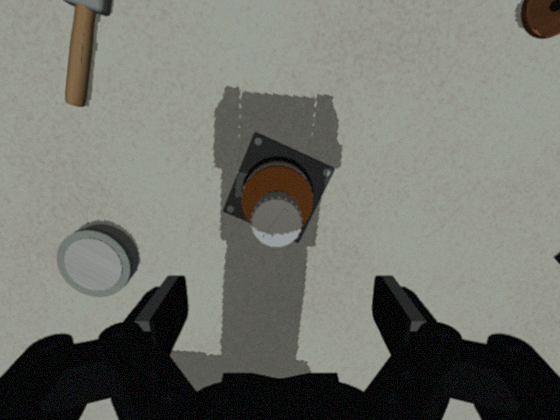

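View pics/scene1.png

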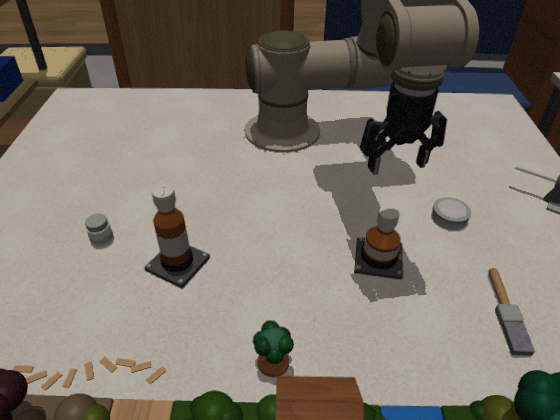

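The wrist view shows the short bottle's cap at about (277,221), half of it in shadow, between the open fingers. The scene view confirms the gripper is behind and above the short bottle.

Run:
```python
from h import *
c=pickle.load(open("cams1.pkl","rb"))["wrist"]; im=c["image"]
cv2.imwrite("pics/w1c.png",cv2.resize(im[175:265,230:320],(600,600),interpolation=cv2.INTER_CUBIC))
for p in ((277,221),(276.5,222)): print(onz(c,p,.138))
p=onz(c,(277,221),.138); print("px diam expected",40e-3*K(c)[0,0]/(c["R"]@p+c["t"])[2], "cam",-np.array(c["R"]).T@c["t"], "tall/other pred",proj(c,[.5177,.2135,.138]))
```

```text
[0.51858736 0.21448397 0.138     ]
[0.51769651 0.21465539 0.138     ]
px diam expected 51.26017641762793 cam [0.59006208 0.23126748 0.3742411 ] tall/other pred [277.93219923 222.35482297]
```

View pics/w1c.png

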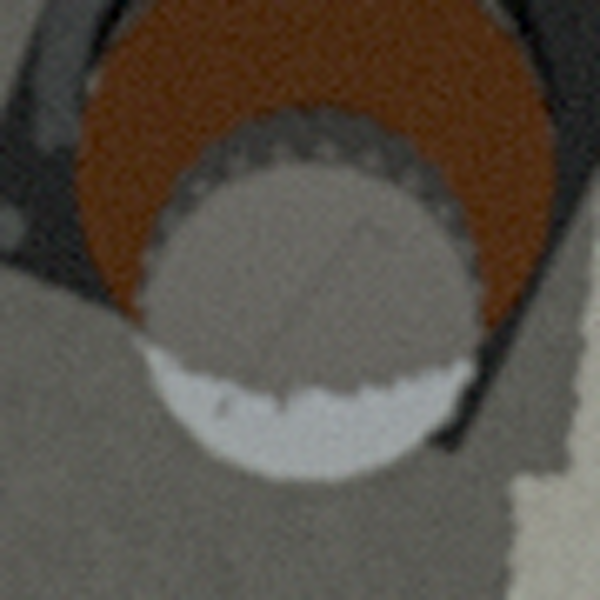

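Cap circle centre in the wrist view is about (276.5,223.1), giving (0.517,0.2145). This agrees with the top view to 1 mm, so I'll descend.

Call:
play_rows --pt "-0.17 3 -0.04 0 0 0 0" --pt "-0.17 6 -0.04 0 0 0 0" --pt "-0.17 8 -0.04 0 0 0 0" --pt "-0.17 10 -0.04 0 0 0 0" --pt "-0.17 11.2 -0.04 0 0 0 0" --pt "-0.17 12.2 -0.04 0 0 0 0" --pt "-0.17 12.2 -0.04 0 0 0 0" --pt "-0.17 12.2 -0.04 0 0 0 0"

```text
time: 3.0
ee_pos: [0.5173, 0.2143, 0.121]
tool_rot: [-89.9, -0.0, -75.3]
contact_force: [-0.0, 0.4, 0.3]
grip_width: 1.001
```

Run:
```python
from cell import robot
import cv2
for n in ("wrist","scene"):
    c=robot.camera(n); cv2.imwrite(f"pics/{n}2.png",c["image"])
```

```text
(no output)
```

View pics/wrist2.png

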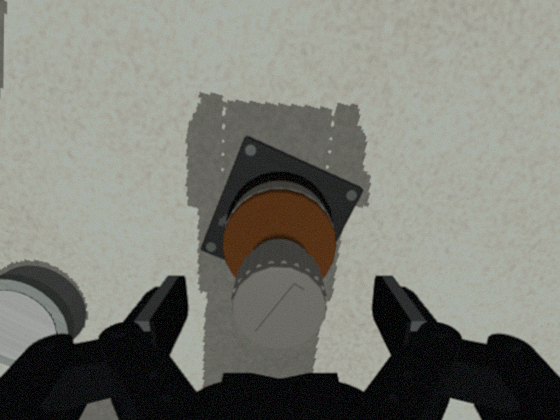

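View pics/scene2.png

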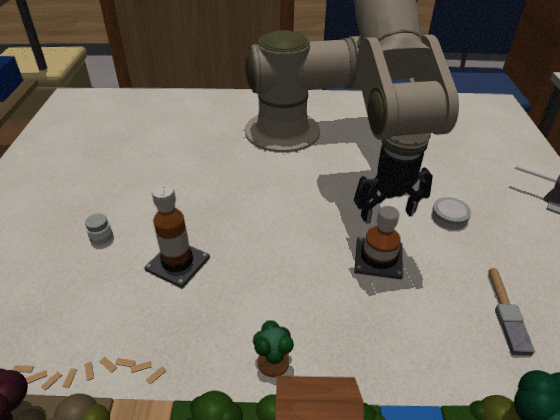

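The cap is centred at x≈280 between the fingertips (187 and 373). Next: close the gripper.

Call:
play_rows --pt "0 0 0 0 0 0 0.45" --pt "0 0 0 0 0 0 0.6" --pt "0 0 0 0 0 0 0.7" --pt "0 0 0 0 0 0 0.8" --pt "0 0 0 0 0 0 0.8" --pt "0 0 0 0 0 0 0.8" --pt "0 0 0 0 0 0 0.8" --pt "0 0 0 0 0 0 0.8" --force 80

```text
time: 3.9
ee_pos: [0.517, 0.2147, 0.1204]
tool_rot: [-90.0, 0.0, -75.2]
contact_force: [-0.7, 0.6, 2.4]
grip_width: 0.448
```

Call:
play_rows --pt "0 0.2 0 0 0 0 0.8" --pt "0 0.4 0 0 0 0 0.8" --pt "0 0.6 0 0 0 0 0.8" --pt "0 0.6 0 0 0 0 0.8" --pt "0 0.6 0 0 0 0 0.8"

```text
time: 4.4
ee_pos: [0.5172, 0.2147, 0.1149]
tool_rot: [-90.0, 0.0, -75.2]
contact_force: [-3.3, 0.1, 9.2]
grip_width: 0.445
```

Run:
```python
from cell import robot
import cv2
for n in ("wrist",):
    c=robot.camera(n); cv2.imwrite(f"pics/{n}3.png",c["image"])
s=robot.state(); print(s["ee_pos"],s["contact_force"],s["moment"],s["joint_pos"])
```

```text
[0.51713783 0.21471907 0.11490751] [-2.49079198  0.32246643  8.78221023] [0.1271353  0.4347097  0.08539145] [1.05592412e+01 2.95844619e+01 8.88857810e+01 4.38576841e-03
 6.14819485e+01 8.57792458e+01]
```

View pics/wrist3.png

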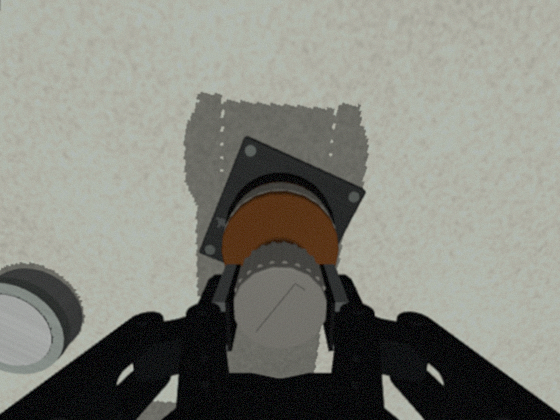

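The force of 8.8 N fits a cap about 5.5 mm down, and the wrist view shows the fingers on both sides of the cap. Now to turn anticlockwise (negative about tool y, which points down).

Call:
play_rows --pt "0 0 0 0 -0.09 0 0.8" --pt "0 0 0 0 -0.18 0 0.8" --pt "0 0 0 0 -0.27 0 0.8" --pt "0 0 0 0 -0.36 0 0.8" --pt "0 0 0 0 -0.45 0 0.8" --pt "0 0 0 0 -0.54 0 0.8" --pt "0 0 0 0 -0.63 0 0.8" --pt "0 0 0 0 -0.72 0 0.8" --pt "0 0 0 0 -0.81 0 0.8" --pt "0 0 0 0 -0.9 0 0.8"

```text
time: 5.45
ee_pos: [0.5176, 0.2141, 0.115]
tool_rot: [-90.0, -0.1, -23.5]
contact_force: [-1.5, -3.3, 8.6]
grip_width: 0.448
```

Run:
```python
from cell import robot
import cv2
c=robot.camera("wrist"); cv2.imwrite("pics/wrist4.png",c["image"])
s=robot.state(); print(s["ee_pos"],s["contact_force"],s["moment"],s["joint_pos"],s["tool_rot"],s["grip_width"])
```

```text
[0.51759492 0.21410531 0.11500715] [-0.38970637 -2.43748002  9.05547092] [-0.36185473  0.25450099 -0.12184936] [ 1.05118084e+01  2.95837279e+01  8.88697942e+01 -5.79385862e-02
  6.14563339e+01  3.37371283e+01] [-89.99230364  -0.10324416 -23.19768216] 0.44502134489576933
```

View pics/wrist4.png

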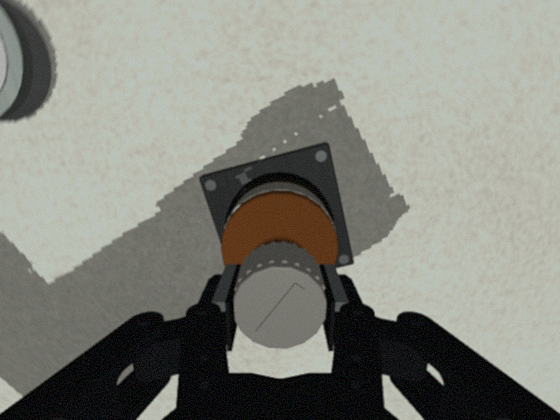

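The rib sits at the same place relative to the gripper, (257,330) to (300,285), so the cap turned with it without slip. Resistance is about 0.12 N m, so the teeth are carrying the liner. I'll continue.

Call:
play_rows --pt "0 0 0 0 -0.09 0 0.8" --pt "0 0 0 0 -0.18 0 0.8" --pt "0 0 0 0 -0.27 0 0.8" --pt "0 0 0 0 -0.36 0 0.8" --pt "0 0 0 0 -0.45 0 0.8" --pt "0 0 0 0 -0.54 0 0.8" --pt "0 0 0 0 -0.63 0 0.8" --pt "0 0 0 0 -0.72 0 0.8" --pt "0 0 0 0 -0.8 0 0.8" --pt "0 0 0 0 -0.8 0 0.8"

```text
time: 6.5
ee_pos: [0.5181, 0.2142, 0.1151]
tool_rot: [-90.1, -0.2, 22.3]
contact_force: [2.6, -1.1, 6.6]
grip_width: 0.445
```

Run:
```python
from cell import robot
import cv2
c=robot.camera("wrist"); cv2.imwrite("pics/wrist5.png",c["image"])
s=robot.state(); print(s["ee_pos"],s["contact_force"],s["moment"],s["joint_pos"],s["tool_rot"],s["grip_width"])
```

```text
[0.51815214 0.21421305 0.11514847] [ 2.08867315 -1.76810063  7.49931939] [-0.27287298 -0.17659508 -0.03548692] [ 1.05101015e+01  2.95917621e+01  8.88321946e+01 -5.24673791e-02
  6.13932173e+01 -1.16418235e+01] [-90.08208444  -0.16974372  22.17709431] 0.44228254668611866
```

View pics/wrist5.png

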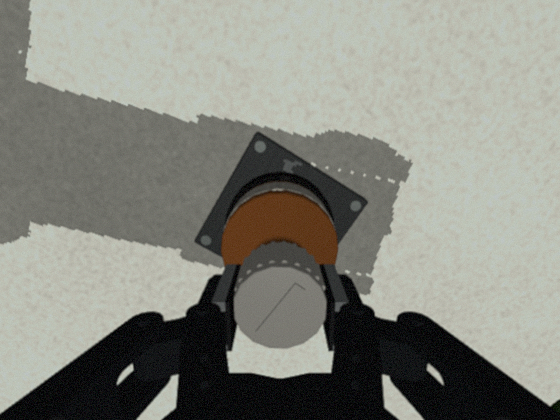

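The cap turned 97° with no slip, so the liner should be at 1.28 rad or more. Now: ease up, release and rise.

Call:
play_rows --pt "0 -0.3 0 0 0 0 0.8" --pt "0 -0.6 0 0 0 0 0.8" --pt "0 -0.6 0 0 0 0 0.3" --pt "0 -0.6 0 0 0 0 0" --pt "0 -0.6 0 0 0 0 0" --pt "0 -0.6 0 0 0 0 0" --pt "0 -0.6 0 0 0 0 0" --pt "0 -0.6 0 0 0 0 0"

```text
time: 7.35
ee_pos: [0.5169, 0.2146, 0.1202]
tool_rot: [-90.0, 0.0, 22.2]
contact_force: [-0.1, 1.0, 0.3]
grip_width: 0.998
```

Call:
play_rows --pt "0 -2 0 0 0 0 0" --pt "0 -5 0 0 0 0 0" --pt "0 -8 0 0 0 0 0" --pt "0 -11 0 0 0 0 0" --pt "0 -14 0 0 0 0 0" --pt "0 -14 0 0 0 0 0" --pt "0 -14 0 0 0 0 0" --pt "0 -14 0 0 0 0 0"

```text
time: 8.15
ee_pos: [0.5166, 0.2145, 0.259]
tool_rot: [-90.0, 0.1, 22.2]
contact_force: [0.0, 0.6, 0.5]
grip_width: 0.999
```

Run:
```python
from cell import robot
from h import *
c=robot.camera("wrist"); e=robot.camera("scene")
cv2.imwrite("pics/wrist6.png",c["image"]); cv2.imwrite("pics/scene6.png",e["image"])
s=robot.state(); print(s["time"],s["ee_pos"],s["contact_force"],s["tool_rot"],s["grip_width"])
x,y=proj(c,[.5175,.2143,.138]).astype(int); print(x,y)
cv2.imwrite("pics/wc6.png",cv2.resize(c["image"][y-45:y+45,x-45:x+45],(600,600),interpolation=cv2.INTER_CUBIC))
```

```text
8.25 [0.51664141 0.21452402 0.25911486] [-0.68082299  0.46619785  0.29381701] [-89.97326155   0.12015072  22.17286741] 0.9945999307560105
281 217
```

View pics/wc6.png

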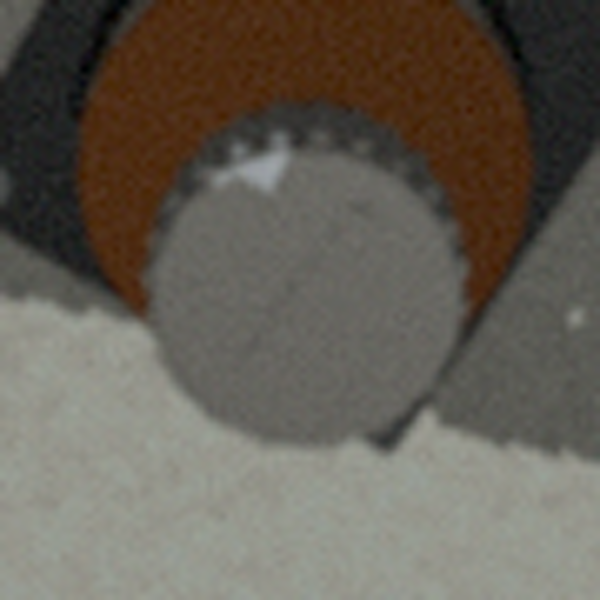

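View pics/scene6.png

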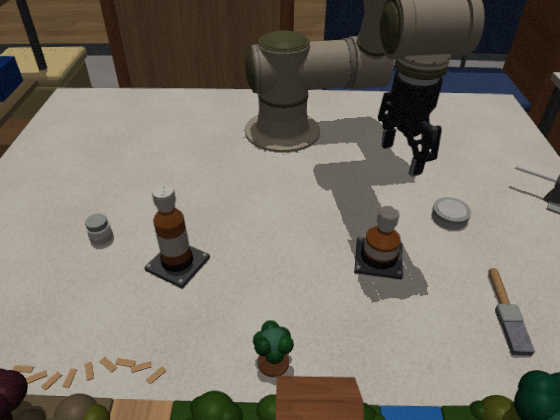

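The rib holds the same direction in the turned wrist view, so the shell stayed at 97°. The gripper is clear and the tall bottle, cap at (163,195), is untouched.

```bash
python3 -c "
from cell import robot
print(robot.job_done())"
```

```text
the job is handed in; nothing more can be done
None
```

I gripped the shorter bottle's cap (found at about 0.517, 0.214 m) and pressed it down about 5.5 mm. Keeping it pressed, I turned it about 97° anticlockwise, eased it up, let go and rose clear, then handed the job in.

- **Press and turn:** The upward force was about 9 N while pressed, easing to 7.5 N by the end of the turn. Midway the moment was about 0.12 N m, which matches the liner being carried. At the end of the turn, while still, it read only about 0.035 N m.
- **Cap position:** The rib stayed fixed relative to the gripper throughout, so there was no slip, and it kept that direction after release.
- **Liner:** It can't be read directly. Allowing the full 24° before the teeth catch, it should be at 1.28 rad or more, against the 0.7 rad needed.
- **Taller bottle and end state:** The taller bottle was never approached. The gripper ended open at 0.26 m height, reading about 1 N or less, at roughly 8.3 s.
- **Checks that failed or disagreed:** My first colour masks for the caps failed because they merged with the table. I then located the short cap with a tighter mask in the top view and hand-read centres in the wrist and scene views, which agreed within about 3 mm.

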